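# Clip the lid on the games-room case and pull-test it

## Task

Put the aluminium lid on the open case, lifting it by the edges of its plate and never by the sprung pull bar in its middle, and fold the case's two end clips right down flat onto the lid. Then prove that the clips hold: take the pull bar and draw it straight up until the black bands on its two stems have just come out of the lid (about 15 mm, never more than 20), keep it there for a good second, and lower it again. Leave the lid clipped down, and do not disturb the other things on the table.

Things in the scene. Friction and masses are not known exactly. Their poses are not given: they have to be found in the camera images.
- case_mouth (a point): Centre of the mouth of the open wooden case, 45 mm above the table. The case is screwed down; outside 54 mm (x) by 142 mm (y, long), inside 46 x 134 mm, z up. At each end a steel lug, 28 mm wide and 58 mm above the table at its top, stands 79 to 87 mm from the centre along y and carries a clip.
- lid_center (a point): Centre of the plate of the loose aluminium lid (0.3 to 0.5 kg): plate 64 mm (x) by 150 mm (y, long) by 14 mm thick, z up. Under it a plug 40 x 128 mm, 12 mm deep, enters the case with 3 mm to spare all round. It starts flat on the table on its plug, plate centre 19 mm up; fully on, the plate lies on the case rim, its centre 7 mm above case_mouth, overhanging the long sides by 5 mm. Fits either way round.
- pull_bar (a point): Centre of the black pull bar on the lid's middle: 46 mm long across the lid (lid x), 12 mm wide (lid y) and 12 mm high, on two 7 mm stems 32 mm apart; at rest its centre is 24 mm above the lid's top face, that is 31 mm above lid_center.
- pull (a joint): How far the pull bar is drawn up out of the lid, in m: 0 at rest, stop at 0.028. A spring draws it back with 450 N per metre (15 mm is about 7 N). A black band on each stem is fully out of the lid at about 0.012.
- clip_left_hinge (a point): Hinge of the steel clip at the +y end of the case, 83 mm from the case's centre and 61.5 mm above the table; the hinge line runs along the case's x. The clip is a flap 30 mm long from the hinge, 28 mm wide, 5 mm thick (hinge at mid-thickness).
- clip_right_hinge (a point): The same for the clip at the -y end of the case.
- clip_left (a joint): Angle of that clip in rad: 0 = flat on the lid, pointing to the case's middle, its top face 64 mm above the table; pi/2 = upright; more = leaning outward (starts at 1.65 to 2.05, stop at 2.2). A stiff hinge (0.12 N m of friction, some 5 N at the flap's end): it stays where it is left, and moves only when pushed.
- clip_right (a joint): The same for the clip at the -y end of the case.
- tumbler: Bystander: drinking glass, 72 mm wide, 90 mm high, origin at the centre of its underside.
- chalk: Bystander: grey cube of cue chalk, 23 mm, origin at the centre of its underside.
- ball_stand: Bystander: white 57 mm billiard ball on a small wooden stand, 65 mm high in all, origin at the centre of its underside.
Mind the look-alikes: they are no part of the job. Of the things that look like the part that bears case_mouth, the middle-sized one is meant.

How it is judged:
By the outcome, as a careful person would: the job done as asked, in the order asked, and still so for the second after the job is handed in, with the robot touching nothing.
It also fails if it takes over 72 s, if anything falls off the work surface, if the arm or the gripper's body presses on something with over 40 N, if the wrist force passes 120 N, or if a joint passes its speed limit or range.

## Robot

A 7-joint arm with a two-finger parallel gripper is mounted at the origin on the work surface. World frame = base frame: x ahead of the robot, y to its left, z up, the work surface at z = 0. Lengths are in m, angles in rad, forces in N, time in s.
With the tool pointing down it reaches from about 0.375 to 0.925 m from the base axis. Payload 3.1 kg.
Tool frame: the origin (TCP) lies between the finger pads; the fingertips stand 19 mm ahead of it and the grasp point (between the pads) is the TCP; z points along the fingers, y is the line along which they close (so a half turn about z gives the same grasp; the last joint's range is limited). The gripper opens to 85 mm and grips with 20 to 120 N. Pads are 22 mm wide; open, the fingers measure 114 mm over their backs; the gripper's body (76 mm by 85 mm) begins 54 mm behind the grasp point. The pads swing forward as they close: fully open they stand 13 mm farther back than shut.
Start: joints at [1.134, 0.383, 0.044, 1.598, -0.018, 1.161, -0.05], TCP at [0.216, -0.613, 0.25] pointing down, gripper open.
Joint ranges: [-2.61, 2.61], [-0.41, 2.15], [-1.48, 1.57], [0, 2.5], [-1.57, 4.71], [0.05, 1.97], [-2.85, 2.85]. Speed limits (rad/s): [2.79, 2.79, 3.14, 3.14, 3.14, 3.14, 3.14].

## Interface

Orientations are given as a unit quaternion [x, y, z, w].
In Python, from bench import move_ptp, movel, move_j, move_gripper, pause, inverse_kinematics, read_camera, camera_params, MotionError, sign_off, look_for, tip_of, read_time_s, read_qpos, read_joint_vel, read_effort, read_eef_pos, read_tcp_rot, read_ft_force, read_ft_torque, read_finger_gap, read_grasp_force gives the robot as it stands. Calls block until the motion is done:
- move_ptp(position, orientation): joint-space move of the TCP to a pose.
- movel(position, orientation=None, speed=0.15): straight line of the TCP; orientation=None keeps the orientation; speed is the mean speed in m/s.
- move_j(angles): joint-space move.
- move_gripper(opening, effort=None): finger opening in m; effort is the grip in N (None keeps the last); returns when the fingers have stopped.
- pause(seconds).
- inverse_kinematics(position, orientation): joint angles nearest the present ones, or None.
- read_camera(name): name is "scene" or "top" or "wrist"; returns the picture (384x512x3 uint8, red, green, blue); there is no depth.
- camera_params(name): a dict with "K" (3x3 intrinsics, pixels), "camera_from_world" (4x4, takes a point from world to camera coordinates). Camera axes: x right, y down, z forward; pixel columns grow to the right and rows downward; lengths in m; the calibration is good to about 2 mm. A picture is of the moment at which its call begins: read the wrist's pose just before it. camera_params takes no time and is no camera call; for the wrist camera it gives the pose at the moment of the call.
A pose or a line that the arm cannot do raises MotionError and nothing moves.
- sign_off(): hands the job in; it is judged then, once.
Trained networks look in the newest picture that a camera, given by its name, has taken for a name from the list of things; names that differ only in an ending like _2 or _b are one class to them, and where a whole thing is asked for, a point or a joint stands for the part that bears it (a point fixed in the world has none). Each returns a list of dicts, best first, with "confidence" (0 to 1); they miss things now and then, are a little off and sometimes report something else, mostly with a low value. They report only what shows in the picture. A call takes as long as a camera call. They do not tell look-alikes from the thing itself.
- look_for(camera, name): "at" ([column, row] in pixels, amid what is visible of it).
- tip_of(camera, name): "at" ([column, row] in pixels: a listed point, or the origin of a listed thing).
Readings, each from a call of its own:
- read_time_s(): time.
- read_qpos(): joint angles.
- read_joint_vel(): joint speeds.
- read_effort(): joint torques, N m.
- read_eef_pos(): TCP position.
- read_tcp_rot(): TCP orientation.
- read_ft_force(): force on the tool from outside, world axes, zero at the start.
- read_ft_torque(): the same for the moment, N m.
- read_finger_gap(): finger opening in m.
- read_grasp_force(): force on a finger pad.
Only numpy, scipy, OpenCV 4.12 (cv2) and the standard library are available. Lean on these libraries where they do the work, as an engineer would, in place of code of your own. Each camera call takes 0.05 s, during which the arm holds its last target. There are 200 camera calls.

## Working session

There is one attempt and no reset: what is moved stays moved. The work goes in short steps, each a Python script; the robot and the scene stay as the last script left them, time stands still between calls to the robot, and variables do not carry over. Pictures are saved under pics/ and viewed, at most 10 in all, crops included, and the job is handed in when it is done.

```bash
ls; mkdir -p pics; cat > h.py <<'E'
import numpy as np, cv2
from bench import *
def ray(cam, px, P=None):
    P=P or camera_params(cam); K=np.array(P["K"]); T=np.array(P["camera_from_world"])
    R,t=T[:3,:3],T[:3,3]; o=-R.T@t
    d=R.T@np.linalg.solve(K,[px[0],px[1],1.]); return o,d
def onz(cam,px,z,P=None):
    o,d=ray(cam,px,P); return o+d*(z-o[2])/d[2]
def proj(cam,p,P=None):
    P=P or camera_params(cam); K=np.array(P["K"]); T=np.array(P["camera_from_world"])
    c=K@(T[:3,:3]@np.asarray(p,float)+T[:3,3]); return c[:2]/c[2]
def tri(pairs):
    A=np.zeros((3,3));b=np.zeros(3)
    for cam,px in pairs:
        o,d=ray(cam,px); d=d/np.linalg.norm(d); M=np.eye(3)-np.outer(d,d); A+=M;b+=M@o
    return np.linalg.solve(A,b)
def save(n,im,s=1.0):
    cv2.imwrite("pics/"+n,cv2.resize(im[:,:,::-1],None,fx=s,fy=s,interpolation=cv2.INTER_CUBIC))
E
python3 - <<'E'
from h import *
np.set_printoptions(precision=4,suppress=True)
a=read_camera("top");b=read_camera("scene")
save("top0.png",a,1.5);save("scene0.png",b,1.5)
for c in("top","scene"):
    P=camera_params(c);print(c,np.array(P["K"])[0],np.array(P["camera_from_world"]))
Z=dict(case_mouth=.045,lid_center=.019,pull_bar=.05,clip_left_hinge=.0615,clip_right_hinge=.0615,tumbler=0,chalk=0,ball_stand=0)
for n in Z:
  for c in("top","scene"):
    for r in tip_of(c,n)[:4]: print(n,c,np.round(r["at"],1),round(r["confidence"],2),onz(c,r["at"],Z[n]))
print(read_time_s(),read_tcp_rot())
E
```

```text
pics
top [435.9086   0.     257.2012] [[-0.0927 -0.9957 -0.0001  0.0341]
 [-0.9727  0.0905 -0.2137  0.5358]
 [ 0.2127 -0.0197 -0.9769  0.9046]
 [ 0.      0.      0.      1.    ]]
scene [451.2099   0.     253.2607] [[ 0.8457  0.5335 -0.0103 -0.4305]
 [ 0.302  -0.4945 -0.815  -0.1079]
 [-0.4399  0.6862 -0.5793  1.2269]
 [ 0.      0.      0.      1.    ]]
case_mouth top [367.6 290.1] 0.87 [ 0.2928 -0.2289  0.045 ]
case_mouth top [315.3 186.4] 0.63 [ 0.5274 -0.1455  0.045 ]
case_mouth scene [103.2 215.8] 0.97 [ 0.2818 -0.2173  0.045 ]
case_mouth scene [270.2 296.2] 0.97 [ 0.6832 -0.2227  0.045 ]
case_mouth scene [220.3 235. ] 0.94 [ 0.5223 -0.1401  0.045 ]
case_mouth scene [355.3 262.5] 0.21 [ 0.773  -0.0744  0.045 ]
lid_center top [181.4 210. ] 0.73 [0.5064 0.1601 0.019 ]
lid_center scene [290.6 172. ] 0.96 [0.513  0.1651 0.019 ]
pull_bar top [179.3 206.2] 0.41 [0.5098 0.1593 0.05  ]
pull_bar scene [292.8 158.8] 0.63 [0.5114 0.1769 0.05  ]
clip_left_hinge top [307.1 116.1] 0.95 [ 0.6887 -0.1441  0.0615]
clip_left_hinge top [322.1 259.5] 0.83 [ 0.365  -0.138   0.0615]
clip_left_hinge top
[... 383 characters left out ...]
_right_hinge top [352.9 195.7] 0.67 [ 0.4957 -0.2223  0.0615]
clip_right_hinge scene [181.7 246.4] 0.97 [ 0.4926 -0.2181  0.0615]
clip_right_hinge scene [ 39.  219.9] 0.78 [ 0.2017 -0.3061  0.0615]
clip_right_hinge scene [246.9 310.2] 0.59 [ 0.674  -0.279   0.0615]
tumbler top [248.4 102.9] 0.84 [ 0.7595 -0.0148  0.    ]
tumbler scene [353.9 260.4] 0.76 [ 0.7557 -0.024   0.    ]
chalk top [246.8 241.9] 0.45 [ 0.4225  0.0187 -0.    ]
chalk scene [225.8 197.6] 0.43 [0.4232 0.0161 0.    ]
ball_stand top [139.1 130.2] 0.89 [0.7138 0.2539 0.    ]
ball_stand scene [382.8 189.7] 0.76 [0.7232 0.2368 0.    ]
ball_stand scene [356. 263.] 0.73 [ 0.7618 -0.0286  0.    ]
0.9 [0.9857 0.1686 0.     0.    ]
```

View pics/top0.png

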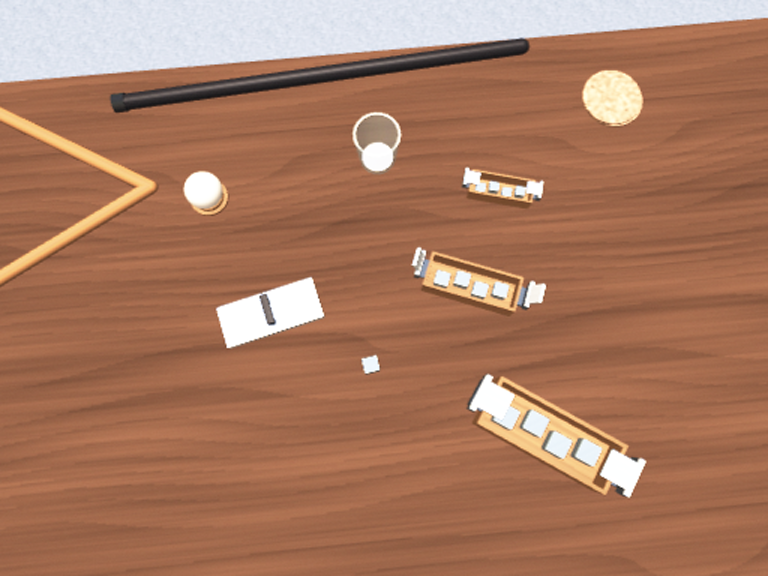

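View pics/scene0.png

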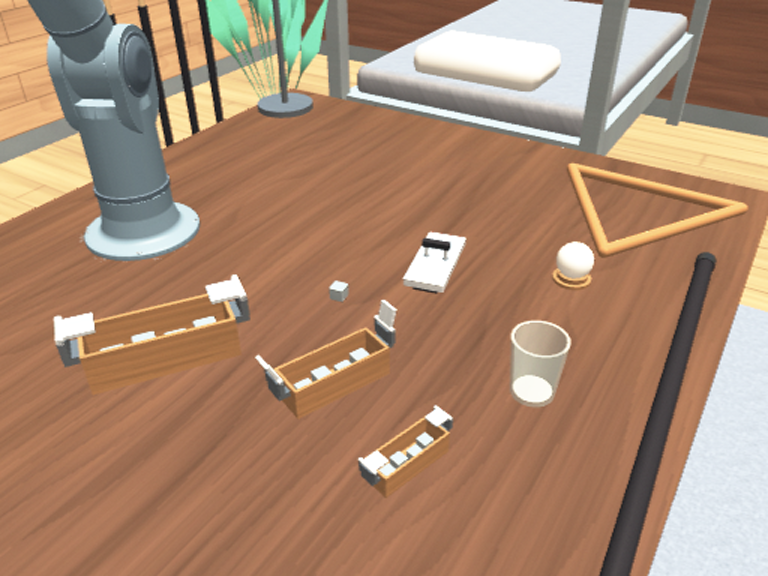

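Candidates (pixels in the 512-wide top picture): large case (367,290) and small case (335,125), both with clips folded in. The third is the middle-sized case at (315,187), its clips standing open. Its hinges measure about 163 mm apart against the 166 mm stated, so this is the one meant. The lid is at (180,208), the chalk at (247,242), the tumbler at (250,95) and the ball at (137,128). I'll confirm the case with a crop and get the wrist camera's mounting.

```bash
cat >> h.py <<'E'
from scipy.spatial.transform import Rotation as Rn
def quat(phi):  # tool down, tool y at yaw phi (rad)
    y=np.array([np.cos(phi),np.sin(phi),0]);z=np.array([0,0,-1.]);x=np.cross(y,z)
    return Rn.from_matrix(np.c_[x,y,z]).as_quat()
E
python3 - <<'E'
from h import *
np.set_printoptions(precision=4,suppress=True)
a=cv2.imread("pics/top0.png");s=cv2.imread("pics/scene0.png")
c1=cv2.resize(a[220:340,390:570],(540,360),interpolation=cv2.INTER_CUBIC)
cv2.imwrite("pics/crop.png",c1)
a=read_camera("top"); hsv=cv2.cvtColor(a,cv2.COLOR_RGB2HSV)
m=((hsv[:,:,1]<60)&(hsv[:,:,2]>150)).astype(np.uint8)
m[:, :130]=0;m[:,230:]=0;m[:170]=0;m[250:]=0
m=cv2.morphologyEx(m,cv2.MORPH_CLOSE,np.ones((9,9)))
r=cv2.minAreaRect(cv2.findNonZero(m)); B=cv2.boxPoints(r)
W=np.array([onz("top",p,.026) for p in B]);print(B,W,W.mean(0))
for i in range(2): d=W[i+1]-W[i];print(np.linalg.norm(d),np.degrees(np.arctan2(d[1],d[0])))
T=np.array(camera_params("wrist")["camera_from_world"]);p=np.array(read_eef_pos());R=Rn.from_quat(read_tcp_rot()).as_matrix()
print("cam in tool",R.T@(-T[:3,:3].T@T[:3,3]-p),"\n",R.T@T[:3,:3].T,camera_params("wrist")["K"])
for phi in np.radians([17,197,-163]):
  for pos in([.511,.165,.2],[.511,.165,.022]): print(phi,inverse_kinematics(pos,quat(phi)))
for phi in np.radians([-23,157]):
  print(phi,inverse_kinematics([.526,-.1435,.06],quat(phi)))
print(read_finger_gap(),read_qpos(),read_time_s())
E
```

```text
[[142.4653 204.768 ]
 [207.2703 183.7502]
 [216.1771 211.2128]
 [151.3721 232.2307]] [[0.5253 0.246  0.026 ]
 [0.5604 0.0967 0.026 ]
 [0.4951 0.0811 0.026 ]
 [0.4612 0.2285 0.026 ]] [0.5105 0.1631 0.026 ]
0.15336080728203433 -76.78845315766308
0.06706256793713934 -166.4926799175961
cam in tool [ 0.074   0.0001 -0.1241] 
 [[-0.0008 -0.9555 -0.2949]
 [ 1.     -0.0003 -0.0017]
 [ 0.0016 -0.2949  0.9555]] [[333.9518   0.     260.0098]
 [  0.     333.9518 191.8003]
 [  0.       0.       1.    ]]
0.29670597283903605 [ 0.478   0.4066 -1.0281  1.881   0.395   1.076  -0.4104]
0.29670597283903605 [ 0.3316  0.6872 -0.8709  1.9744  0.7226  0.8238 -0.654 ]
3.4382986264288293 [-1.4431  0.6267  1.388   1.9589 -0.6826  1.1536 -2.6234]
3.4382986264288293 [ 0.5771  0.9877 -1.2542  1.9658  1.0955  1.1021  2.2608]
-2.8448866807507573 [-1.4431  0.6267  1.388   1.9589 -0.6826  1.1536 -2.6234]
-2.8448866807507573 [ 0.5771  0.9877 -1.2542  1.9658  1.0955  1.1021  2.2608]
-0.4014257279586958 [ 0.5488  0.4781 -0.4213  1.963   0.2778  0.7563 -0.4358]
2.7401669256310974 [ 1.1495  0.8913 -1.2508  1.9387  0.9771  1.0992  2.2117]
0.08548513257202765 [ 1.1342  0.3829  0.0439  1.5979 -0.0179  1.1612 -0.0499] 0.95
```

View pics/crop.png

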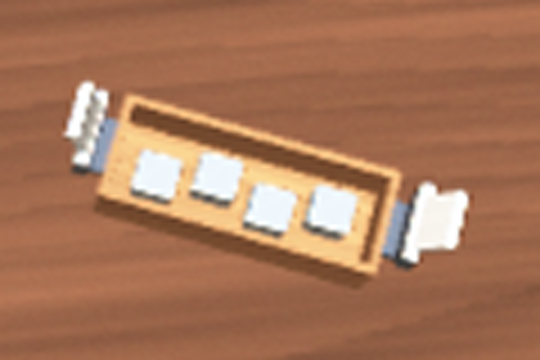

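The crop shows the middle case open, with clips leaning outward at both ends (left clip at crop (88,125), right clip at (435,220)), so the choice is confirmed. Next, close wrist views of the case and then the lid.

```bash
python3 - <<'E'
from h import *
import pickle
np.set_printoptions(precision=4,suppress=True)
out={}
for n,pos,phi,names in(("case",[.526,-.1435,.19],-23,dict(case_mouth=.045,clip_left_hinge=.0615,clip_right_hinge=.0615)),("lid",[.511,.163,.16],13.4,dict(lid_center=.019,pull_bar=.05))):
    move_ptp(pos,quat(np.radians(phi))); pause(.2)
    P=camera_params("wrist"); im=read_camera("wrist"); save(n+"_w.png",im,1.5); np.save(n+"_w.npy",im); pickle.dump(P,open(n+"_P.pkl","wb"))
    print(n,read_eef_pos(),read_time_s())
    for k,z in names.items():
        for r in tip_of("wrist",k)[:3]: print(k,np.round(r["at"],1),round(r["confidence"],2),onz("wrist",r["at"],z,P))
E
```

```text
case [ 0.5259 -0.1444  0.19  ] 3.2333
case_mouth [450.2 181.8] 0.88 [ 0.6709 -0.2063  0.045 ]
case_mouth [261.8 182.6] 0.86 [ 0.5261 -0.1451  0.045 ]
clip_left_hinge [ 55.4 265.5] 0.96 [ 0.338  -0.1391  0.0615]
clip_left_hinge [459.9 114.3] 0.87 [ 0.6827 -0.1502  0.0615]
clip_left_hinge [259.3  80.5] 0.77 [ 0.5559 -0.0702  0.0615]
clip_right_hinge [267.5 281.6] 0.95 [ 0.4976 -0.2243  0.0615]
clip_right_hinge [453.3 249.8] 0.63 [ 0.6521 -0.2573  0.0615]
clip_right_hinge [262.2 179.4] 0.21 [ 0.5291 -0.1386  0.0615]
lid [0.5117 0.1612 0.16  ] 4.8083
lid_center [261.9 184.2] 0.75 [0.5121 0.1609 0.019 ]
pull_bar [261.1 194.6] 0.86 [0.5112 0.1616 0.05  ]
```

View pics/case_w.png

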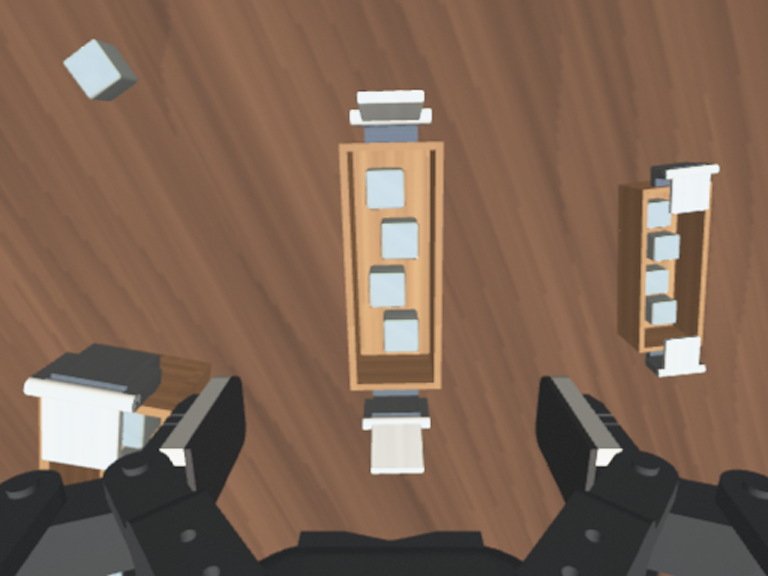

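View pics/lid_w.png

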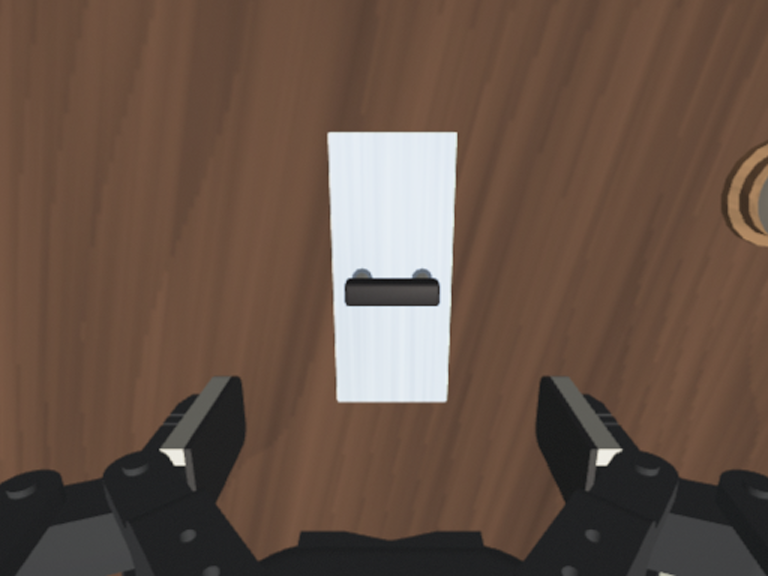

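The case is seen squarely: rim corners (1.5x pixels) about (340,143), (443,142), (441,388) and (352,390), with both clips leaning outward, the lower one further. The lid is also square, with corners (328,132), (457,132), (447,402) and (337,402) and the bar at (392,292). I'll refine the corners to poses.

```bash
python3 - <<'E'
from h import *
import pickle
np.set_printoptions(precision=4,suppress=True)
for n,z,C in(("case",.045,[(340,143),(443,142),(441,388),(352,390)]),("lid",.026,[(328,132),(457,132),(447,402),(337,402)])):
    im=np.load(n+"_w.npy");P=pickle.load(open(n+"_P.pkl","rb"))
    g=cv2.cvtColor(im,cv2.COLOR_RGB2GRAY)
    c=np.array(C,np.float32)/1.5
    c2=cv2.cornerSubPix(g,c.copy().reshape(-1,1,2),(3,3),(-1,-1),(3,50,.01)).reshape(-1,2)
    for q in(c,c2):
        W=np.array([onz("wrist",p,z,P) for p in q])
        L=[np.linalg.norm(W[(i+1)%4]-W[i]) for i in range(4)]
        a=(W[0]+W[1]-W[2]-W[3]);print(n,q.round(1).tolist(),"c",W.mean(0),"L",np.array(L),"yaw y",np.degrees(np.arctan2(a[1],a[0])))
P=pickle.load(open("case_P.pkl","rb"))
c=np.array([.526,-.1445]);u=np.array([np.cos(np.radians(67)),np.sin(np.radians(67))])
for s in(1,-1):
  for th in(1.65,1.75,1.85,1.95,2.05):
    p=np.r_[c+s*u*(.083-.03*np.cos(th)),.0615+.03*np.sin(th)]
    print(s,th,proj("wrist",p,P)*1.5)
E
```

```text
case [[226.6999969482422, 95.30000305175781], [295.29998779296875, 94.69999694824219], [294.0, 258.70001220703125], [234.6999969482422, 260.0]] c [ 0.5266 -0.146   0.045 ] L [0.0531 0.1415 0.0533 0.1423] yaw y 68.09166848264371
case [[225.8000030517578, 95.4000015258789], [295.1000061035156, 94.0999984741211], [293.5, 258.6000061035156], [233.39999389648438, 259.70001220703125]] c [ 0.5261 -0.1456  0.045 ] L [0.0537 0.1418 0.054  0.142 ] yaw y 67.95779648042738
lid [[218.6999969482422, 88.0], [304.70001220703125, 88.0], [298.0, 268.0], [224.6999969482422, 268.0]] c [0.5115 0.1618 0.026 ] L [0.0634 0.1494 0.0637 0.1494] yaw y 103.09189555078703
lid [[218.10000610351562, 87.80000305175781], [304.20001220703125, 87.69999694824219], [297.20001220703125, 267.29998779296875], [224.60000610351562, 267.29998779296875]] c [0.511  0.1621 0.026 ] L [0.0635 0.1489 0.063  0.1489] yaw y 103.08489647529126
1 1.65 [392.2015 105.6266]
1 1.75 [392.1872  98.1024]
1 1.85 [392.1707  90.7373]
1 1.95 [392.1523  83.637 ]
1 2.05 [392.1323  76.9022]
-1 1.65 [392.7209 455.5973]
-1 1.75 [392.725  460.0353]
-1 1.85 [392.7265 463.989 ]
-1 1.95 [392.7254 467.4159]
-1 2.05 [392.7218 470.2833]
```

```bash
cat >> h.py <<'E'
CC=np.array([.5261,-.1456]); PC=np.radians(-22.0)   # case centre, yaw of case x
LC=np.array([.5111,.1621]); PL=np.radians(13.1)
E
python3 - <<'E'
from h import *
np.set_printoptions(precision=4,suppress=True)
def st(s): print(s,read_eef_pos(),"F",np.array(read_ft_force()),"gap",round(read_finger_gap(),4),"g",round(float(np.max(read_grasp_force())),1),"t",round(read_time_s(),2))
st("pre")
move_ptp([*LC,.10],quat(PL)); movel([*LC,.045],speed=.1); st("above"); movel([*LC,.0225],speed=.04); st("down")
move_gripper(.05,70); st("grip")
movel([*LC,.05],speed=.06); st("lift")
movel([*LC,.165],speed=.15); pause(.2); st("up")
P=camera_params("wrist"); im=read_camera("wrist"); save("held.png",im,1.5)
save("held_scene.png",read_camera("scene"),1.5)
import pickle; np.save("held.npy",im); pickle.dump(P,open("held_P.pkl","wb"))
E
```

```text
pre [0.5114 0.162  0.16  ] F [ 0.58   -0.112   0.6921] gap 0.0858 g 0.0 t 4.91
above [0.5114 0.1624 0.0453] F [1.1296 0.6414 0.3412] gap 0.0852 g 0.0 t 5.96
down [0.511  0.1622 0.0224] F [-0.041   0.2364  0.0858] gap 0.0855 g 0.0 t 6.67
grip [0.512  0.1626 0.0234] F [ 0.0864 -0.3862  4.2093] gap 0.0622 g 78.5 t 7.0
lift [0.5111 0.1619 0.0502] F [ 0.2863  0.0098 -3.4363] gap 0.0622 g 77.6 t 7.61
up [0.5102 0.1618 0.1637] F [ 0.6569 -0.005  -3.451 ] gap 0.0624 g 77.6 t 8.72
```

View pics/held.png

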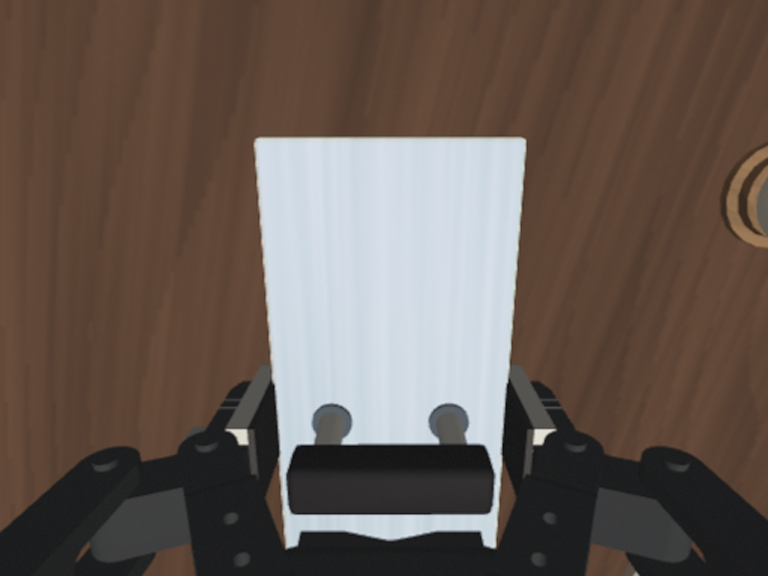

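The lid is held squarely by its plate edges with nothing touching the bar. The far edge is level at row 138 (columns 255–525), centred on the tool. Now I'll transport it and lower it in force-checked steps.

```bash
python3 - <<'E'
from h import *
import pickle
np.set_printoptions(precision=4,suppress=True)
P=pickle.load(open("held_P.pkl","rb"))
p=np.array(read_eef_pos());R=Rn.from_quat(read_tcp_rot()).as_matrix()
for q in((256,138),(524,138)): print("edge in tool",R.T@(onz("wrist",np.array(q)/1.5,p[2]+.0035,P)-p))
def st(s): 
    f=np.array(read_ft_force());print(s,np.array(read_eef_pos()),"F",f,"gap",round(read_finger_gap(),4),"t",round(read_time_s(),2)); return f
movel([*CC,.165],quat(PC),speed=.2); movel([*CC,.075],speed=.1); pause(.2); f0=st("over")
print("yaw",Rn.from_quat(read_tcp_rot()).as_matrix()[:,1])
save("over.png",read_camera("scene"),1.0)
for z in(.068,.065,.062,.059):
    movel([*CC,z],speed=.04); pause(.1); f=st(z)
    if f[2]-f0[2]>6: print("contact");break
E
```

```text
edge in tool [ 0.0741 -0.0325 -0.0034]
edge in tool [ 0.074   0.0291 -0.0035]
over [ 0.5268 -0.1458  0.0758] F [ 0.582  -0.0085 -3.5051] gap 0.0624 t 11.77
yaw [ 0.9272 -0.3746  0.0017]
0.068 [ 0.526  -0.1455  0.0678] F [ 0.1042  0.2837 -3.4873] gap 0.0623 t 12.24
0.065 [ 0.5261 -0.1456  0.065 ] F [-0.7033 -0.0559 -2.6892] gap 0.0622 t 12.59
0.062 [ 0.5261 -0.1456  0.0619] F [ 0.0897 -0.0443 -3.1298] gap 0.0623 t 12.94
0.059 [ 0.5261 -0.1456  0.0589] F [ 1.0172 -0.8039 -4.1226] gap 0.0626 t 13.29
```

```bash
python3 - <<'E'
from h import *
np.set_printoptions(precision=4,suppress=True)
def st(s): 
    f=np.array(read_ft_force());print(s,np.array(read_eef_pos()),"F",f,"gap",round(read_finger_gap(),4),"t",round(read_time_s(),2)); return f
for z in(.0575,.0565,.0555,.0545,.0535):
    movel([*CC,z],speed=.03); pause(.1); f=st(z)
    if f[2]>2: print("contact");break
move_gripper(.085); pause(.2); st("open")
movel([*CC,.18],speed=.15); pause(.2); st("up")
import pickle
P=camera_params("wrist"); im=read_camera("wrist"); save("placed.png",im,1.5); np.save("placed.npy",im); pickle.dump(P,open("placed_P.pkl","wb"))
E
```

```text
0.0575 [ 0.5261 -0.1456  0.0575] F [ 0.1924  0.2441 -3.399 ] gap 0.0621 t 13.64
0.0565 [ 0.5262 -0.1456  0.0565] F [ 0.6604 -0.1575 -3.3908] gap 0.0627 t 13.99
0.0555 [ 0.5262 -0.1456  0.0565] F [-3.1543  1.7936  5.8861] gap 0.0627 t 14.34
contact
open [ 0.5261 -0.1456  0.0554] F [-0.1488 -0.6201 -0.694 ] gap 0.0851 t 14.9
up [ 0.5253 -0.1454  0.1788] F [ 0.4869 -0.2696 -0.6773] gap 0.0849 t 16.08
```

View pics/placed.png

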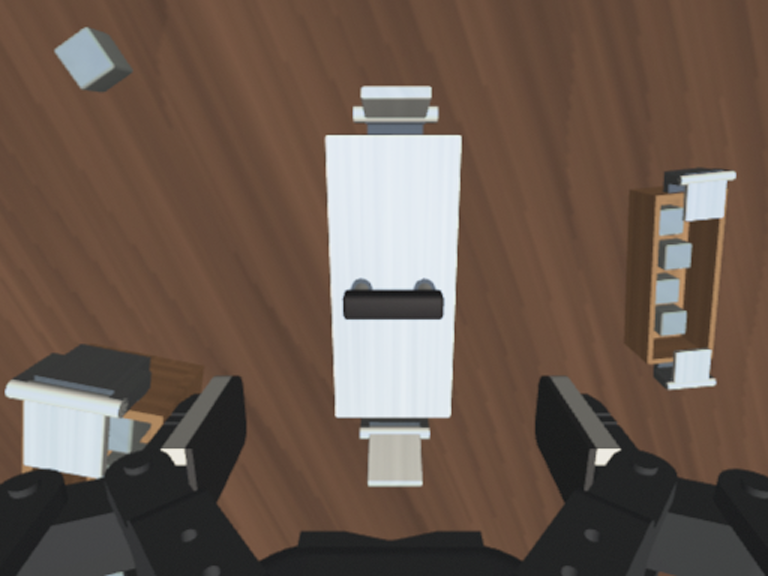

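The lid sits square on the case with both clips still open: left clip at (395,105), right clip at (395,460) in 1.5x pixels. Next I fold the clips with the closed fingertips, following an arc and then pressing flat.

```bash
cat >> h.py <<'E'
U=np.array([-np.sin(PC),np.cos(PC)])  # case +y
def st(s): 
    f=np.array(read_ft_force());print(s,np.round(read_eef_pos(),4),"F",np.round(f,1),"gap",round(read_finger_gap(),4),"t",round(read_time_s(),2),flush=True); return f
def fold(sg,half=.011,tip=.019):
    def go(s,w,v): # finger inner bottom edge: s outward of hinge, w above hinge (mm)
        xy=CC+sg*U*(.083+s/1000+half); movel([*xy,.0615+w/1000+tip],speed=v)
    xy=CC+sg*U*(.083+.034+half); movel([*xy,.18],speed=.25)
    go(34,18,.15); f0=st("start")
    for s,w,v in((10,18,.06),(2,18,.05),(-7.5,18,.05),(-14,17,.05),(-19,12.5,.04),(-23,7.5,.04),(-26,4.5,.04)):
        go(s,w,v); f=st((s,w))
        if np.linalg.norm(f-f0)>30: print("too hard");return
    for w in(3.5,2.8,2.2,1.6,1,.4):
        go(-27,w,.03); pause(.1); f=st(("press",w))
        if f[2]-f0[2]>14: break
    go(-27,12,.08); go(-27,110,.2)
E
python3 - <<'E'
from h import *
import pickle
P=pickle.load(open("placed_P.pkl","rb"))
W=np.array([onz("wrist",np.array(p)/1.5,.059,P) for p in((326,136),(461,136),(451,417),(335,417))])
print(W.mean(0),[round(np.linalg.norm(W[(i+1)%4]-W[i]),4) for i in range(4)])
move_gripper(0.0); fold(1)
E
```

```text
[ 0.52507293 -0.14638479  0.059     ] [np.float64(0.0629), np.float64(0.1487), np.float64(0.0642), np.float64(0.1488)]
start [ 0.5745 -0.0277  0.099 ] F [ 1.3 -0.1  0.1] gap -0.0001 t 18.25
(10, 18) [ 0.5649 -0.05    0.0986] F [-0.  -0.4 -0.2] gap 0.0003 t 18.8
(2, 18) [ 0.5627 -0.0555  0.099 ] F [-0.1  3.7  2.8] gap 0.0003 t 19.11
(-7.5, 18) [ 0.559  -0.0645  0.0984] F [ 2.7  4.4 -0.9] gap -0.0002 t 19.45
(-14, 17) [ 0.5563 -0.0707  0.0974] F [ 2.5  3.7 -0.3] gap 0.0002 t 19.73
(-19, 12.5) [ 0.5543 -0.0758  0.0931] F [1.7 3.8 1.8] gap -0.0003 t 20.05
(-23, 7.5) [ 0.5526 -0.0804  0.088 ] F [0.5 2.7 2.6] gap 0.0001 t 20.36
(-26, 4.5) [ 0.5515 -0.0835  0.085 ] F [2.2 3.  3.9] gap 0.0001 t 20.62
('press', 3.5) [ 0.5513 -0.0839  0.0841] F [1.3 2.7 4. ] gap 0.0002 t 20.97
('press', 2.8) [ 0.5513 -0.0839  0.0834] F [0.8 1.9 5.1] gap 0.0001 t 21.32
('press', 2.2) [ 0.5513 -0.084   0.0832] F [0.9 0.8 6.4] gap -0.0001 t 21.67
('press', 1.6) [ 0.5514 -0.0839  0.0831] F [-1.   1.8  9.5] gap 0.0 t 22.02
('press', 1) [ 0.5514 -0.0839  0.0831] F [-1.9  1.6 13. ] gap 0.0002 t 22.37
('press', 0.4) [ 0.5514 -0.084   0.0831] F [-3.8  1.3 17. ] gap -0.0002 t 22.72
```

```bash
python3 - <<'E'
from h import *
fold(-1)
movel([*CC,.19],speed=.25); pause(.1); st("c")
a=read_camera("wrist")[60:330,150:380]; b=read_camera("scene")[170:300,150:280]
save("f.png",np.hstack([cv2.resize(a,(345,405)),cv2.resize(b,(405,405),interpolation=cv2.INTER_CUBIC)]))
for n in("clip_left_hinge","clip_right_hinge","pull_bar"):
    for r in tip_of("wrist",n)[:3]: print(n,r["at"],round(r["confidence"],2),onz("wrist",r["at"],.083 if n=="pull_bar" else .0615))
E
```

```text
start [ 0.4792 -0.2637  0.0991] F [ 0.5 -0.5 -0.2] gap 0.0001 t 25.27
(10, 18) [ 0.4878 -0.2426  0.0992] F [ 0.5 -2.9  1.9] gap 0.0003 t 25.82
(2, 18) [ 0.4904 -0.2353  0.0988] F [-0.2 -3.5  2.6] gap -0.0001 t 26.13
(-7.5, 18) [ 0.4937 -0.2264  0.0982] F [ 0.4 -4.8  0.2] gap 0.0004 t 26.48
(-14, 17) [ 0.4955 -0.2203  0.097 ] F [ 0.3 -4.7 -0.1] gap -0.0003 t 26.76
(-19, 12.5) [ 0.4975 -0.215   0.0927] F [-2.1 -3.9  2. ] gap 0.0002 t 27.07
(-23, 7.5) [ 0.4994 -0.2105  0.0878] F [-1.6 -1.9  2.5] gap 0.0001 t 27.38
(-26, 4.5) [ 0.5009 -0.2075  0.0849] F [-1.4 -2.3  2.7] gap 0.0001 t 27.64
('press', 3.5) [ 0.501  -0.2073  0.084 ] F [-1.4 -0.7  3.9] gap 0.0003 t 27.99
('press', 2.8) [ 0.5011 -0.2072  0.0834] F [-1.8 -0.8  5.2] gap 0.0003 t 28.34
('press', 2.2) [ 0.5011 -0.2072  0.0832] F [-3.1  0.7  7.6] gap -0.0001 t 28.69
('press', 1.6) [ 0.5011 -0.2072  0.0831] F [-3.8  1.  11.1] gap -0.0001 t 29.04
('press', 1) [ 0.5011 -0.2072  0.0831] F [-5.2  0.  13.6] gap -0.0001 t 29.39
('press', 0.4) [ 0.5011 -0.2072  0.0831] F [-7.   0.5 16.6] gap -0.0002 t 29.74
c [ 0.5246 -0.1464  0.1882] F [-0.4 -0.6 -0.8] gap 0.0003 t 31.19
clip_left_hinge [264.3, 77.6] 0.81 [ 0.5578093  -0.07167565  0.0615    ]
clip_left_hinge [51.4, 260.5] 0.67 [ 0.33689766 -0.13923978  0.0615    ]
clip_left_hinge [463.2, 115.0] 0.6 [ 0.68348433 -0.15109186  0.0615    ]
clip_right_hinge [457.4, 249.7] 0.87 [ 0.65625722 -0.25813183  0.0615    ]
pull_bar [257.6, 193.3] 0.65 [ 0.52373798 -0.14354147  0.083     ]
```

View pics/f.png

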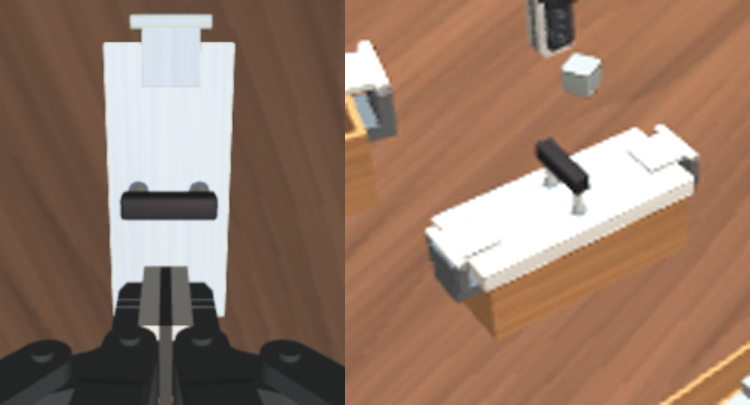

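Both clips lie flat on the lid, with both tips bottoming at the 64 mm level. The bar is upright and free. Now the pull test.

```bash
python3 - <<'E'
from h import *
B=np.array([.5254,-.1462])
move_gripper(.075); movel([*B,.13],quat(PC),speed=.2); movel([*B,.084],speed=.08); f0=st("at bar")
move_gripper(.03,50); pause(.2); st("grip")
for d in(5,10,13,15):
    movel([*B,.084+d/1000],speed=.03); pause(.15); f=st(d)
    if d==5 and f[2]-f0[2]>-.8: print("no pull?");
save("pull.png",cv2.resize(read_camera("scene")[170:300,150:280],(520,520),interpolation=cv2.INTER_CUBIC))
pause(.6);f=st("hold")
E
```

```text
at bar [ 0.5255 -0.1461  0.0838] F [-0.3 -0.4  0.5] gap 0.0749 t 33.32
grip [ 0.5261 -0.1464  0.0849] F [-0.8  0.6  5.1] gap 0.045 t 33.9
5 [ 0.525  -0.1462  0.0885] F [ 0.1 -0.2 -1.5] gap 0.0447 t 34.37
10 [ 0.5246 -0.1461  0.0935] F [-0.7  0.6 -3.9] gap 0.0448 t 34.83
13 [ 0.5247 -0.1461  0.0966] F [-0.7 -0.1 -5.4] gap 0.0448 t 35.23
15 [ 0.5247 -0.146   0.0986] F [-2.1 -0.7 -6.1] gap 0.0445 t 35.63
hold [ 0.5247 -0.1461  0.0987] F [-2.9  0.7 -6.8] gap 0.0449 t 36.28
```

View pics/pull.png

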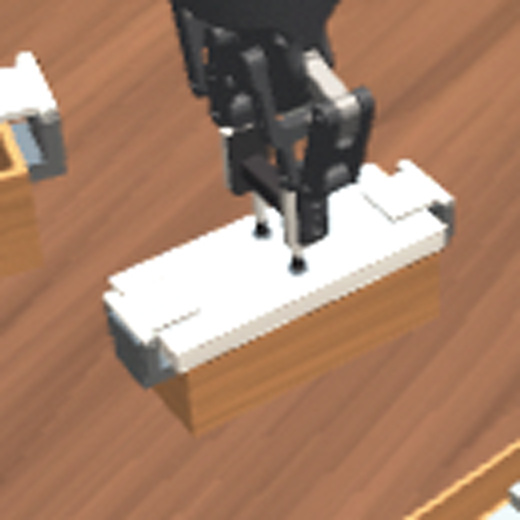

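The black bands show at the feet of both stems (260,230) and (298,265), just out of the lid. The force of about 6.5 N agrees with a draw of 14–15 mm, and both clips are still flat. I'll hold a little longer, lower the bar, release and retreat.

```bash
python3 - <<'E'
from h import *
B=np.array([.5254,-.1462])
pause(1.2);st("hold"); movel([*B,.084],speed=.03); pause(.2); st("low")
move_gripper(.075); pause(.2); st("open"); movel([*B,.19],speed=.12); pause(.3); st("up")
a=read_camera("wrist")[60:330,150:380]; b=read_camera("scene")[170:300,150:280]
save("end.png",np.hstack([cv2.resize(a,(345,405)),cv2.resize(b,(405,405),interpolation=cv2.INTER_CUBIC)]))
read_camera("top")
for n in("tumbler","chalk","ball_stand"): print(n,[np.round(r["at"],1).tolist() for r in tip_of("top",n)[:2]])
E
```

```text
hold [ 0.5248 -0.1461  0.0987] F [-5.3  0.4 -6.5] gap 0.0444 t 37.48
low [ 0.528  -0.1466  0.0854] F [ 1.9 -0.6 -0.7] gap 0.0446 t 38.33
open [ 0.5253 -0.1462  0.0839] F [-0.2 -0.3  0.3] gap 0.0749 t 38.94
up [ 0.5251 -0.1461  0.1893] F [-0.2 -0.2 -0.5] gap 0.075 t 40.27
tumbler [[246.9, 101.1], [280.6, 174.1]]
chalk [[244.2, 243.9]]
ball_stand [[137.5, 131.2]]
```

View pics/end.png

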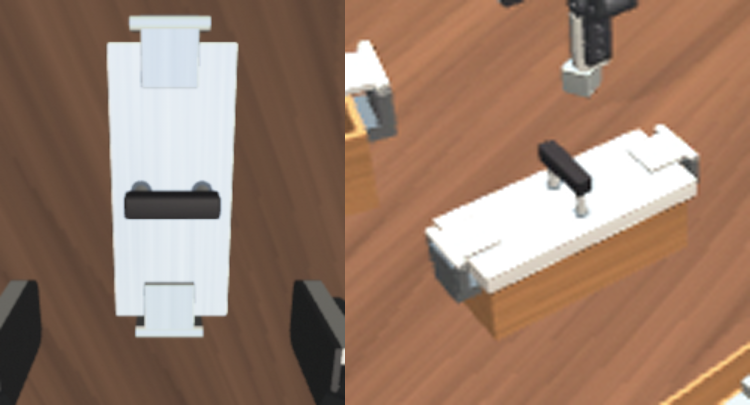

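The lid is clipped down at both ends, the bar is back at rest, and the bystanders are where they were. Handing in.

```bash
python3 -c "
from bench import *
print(sign_off())"
```

```text
the job is handed in; nothing more can be done
None
```

The lid is on the middle-sized case with both clips folded flat, the pull bar was drawn up about 15 mm, held for nearly 2 s and lowered again, nothing else appears to have moved, and the job was handed in at about 40 s; no verdict came back.

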